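# Clamp a brass blank in the marking fixture

### The arm

A 6-joint arm with a two-finger parallel gripper is mounted at the origin on the work surface. World frame = base frame: x ahead of the robot, y to its left, z up, the work surface at z = 0. Lengths are in mm, angles in rad, forces in N, time in s.
With the tool pointing down it reaches from about 275 to 1000 mm from the base axis. Payload 8.4 kg.
Tool frame: the origin (TCP) lies on the mounting face of the last link; the fingertips stand 173 mm ahead of it and the grasp point (between the pads) lies 155 mm ahead of it; z points along the fingers, y is the line along which they close (so a half turn about z gives the same grasp; the last joint's range is limited). The gripper opens to 85 mm and grips with 20 to 120 N. Pads are 22 mm wide; open, the fingers measure 114 mm over their backs; the gripper's body (76 mm by 85 mm) begins 54 mm behind the grasp point. The pads swing forward as they close: fully open they stand 13 mm farther back than shut.
Start: joints at [1.211, 0.353, 1.633, -0, 1.155, -0.002], TCP at [218.883, 585.423, 404.681] pointing down, gripper open.
Joint ranges: [-2.63, 2.63], [-0.92, 2.1], [0.06, 2.66], [-1.3, 4.44], [0, 2.69], [-3.02, 3.02]. Speed limits (rad/s): [2.22, 2.22, 2.79, 3.14, 3.14, 3.14].

### API

Orientations are given as [roll, pitch, yaw] about the fixed x, y, z axes, in that order (R = Rz(yaw) Ry(pitch) Rx(roll)).
In Python, from rig import r gives the robot as it stands.
- The arm moves only by the tool apply_moves, never from a script. Its argument "deltas" is a list of rows, each an object with "claw": the gripper command: -1 is fully open, 1 is shut, values between are in proportion; "delta_pos": the shift along the tool's x, y, z in cm, a list of three; "yaw": the turn about the tool's z in rad. In form: [{"claw": claw, "delta_pos": [tx, ty, tz], "yaw": yaw}, ...]. A call has 1 to 8 rows; each row shifts and turns the commanded pose from where the row before left it, along the tool's axes as they then stand; what a row does not reach is not made up. A row lasts 1/8 s, in which the tool goes at most 62.5 mm and 10.7 degrees, less where a joint would pass 70% of its speed; a pose out of reach is approached as far as the arm can. A call with a gripper value outside its range is refused whole. The fingers move at their own pace and stop on an object; "grip_force" is the grip in N (left out, the last holds). Time passes only in rows, so rows that do not move let the fingers close. It gives the time, the measured TCP pose, the force, the opening and the grip force at its end, in the units of the state.
- r.sense(): the state, without advancing time (a new reading comes with each control period).
- r.grab_frame(name): name is "side" or "top" or "wrist"; returns a dict with "img" (400x640x3 uint8, blue, green, red), "z_map" (400x640 float32, mm along the optical axis (not along the pixel's ray), 0 where there is no reading), "fx", "fy", "cx", "cy" (pixels), "dist" ([k1, k2, p1, p2, k3] as OpenCV has them; the pictures are not rectified), "eye" and "rotation" of the camera in the world; the wrist camera has in their place "T_tool_cam" (4x4, takes a point from camera to tool coordinates, whose origin is the TCP and whose axes are the flange's). Camera axes: x right, y up, looking along -z (the intrinsics and any distortion apply to the point x, -y, -z); pixel columns grow to the right and rows downward; lengths in mm; the calibration is good to about 2 mm. A picture is of the moment at which its call begins: read the wrist's pose just before it.
- r.sign_off(): hands the job in; it is judged then, once.
The state is a dict: "clock": time; "qpos": joint angles; "qvel": joint speeds; "joint_efforts": joint torques, N m; "eef_pos": TCP position; "tcp_rot": TCP orientation; "contact_force": force on the tool from outside, world axes, zero at the start; "wrist_torque": the same for the moment, N m; "opening": opening from 0.0 (shut) to 1.0 (fully open); "grasp_force": force on a finger pad.
Only numpy, scipy, OpenCV 4.12 (cv2) and the standard library are available. Lean on these libraries where they do the work, as an engineer would, in place of code of your own. Each camera call takes 0.05 s, during which the arm holds its last target. There are 200 camera calls.

### The job

Swing the toggle clamp of the marking fixture right open and load the brass blank from the stock rack: flat on the anvil, bright face up, snug against all three locating pins. Then shut the clamp fully (red handle upright) so that its rubber tip holds the blank down, and let go. Do not disturb the other blanks or the things lying about on the bench.

Things in the scene. Friction and masses are not known exactly. Their poses are not given: they have to be found in the camera images.
- brass: TARGET: 120 x 40 x 10 mm plate, 0.4 kg, bright yellow brass with one black 40 x 120 face (its back). Origin at its centre; x = length, y = out of the bright face, z = its 40 mm width. It stands on edge in one of the rack's grooves, z up, its bright face looking along the rack's +y (roughly away from the robot). Either end may go first
- copper: bystander: blank like the brass one but with a bright face of red-brown copper, on edge in another groove; same size and axes
- aluminium_blank: bystander: blank like the brass one but with a bright face of pale silver aluminium, on edge in another groove; same size and axes
- steel_blank: bystander: blank like the brass one but with a bright face of dark blue-grey steel, on edge in another groove; same size and axes
- stock_rack: fixed grooved block of pale wood, 156 mm (x, roughly to the robot's right) by 190 mm (y, roughly away from the robot), origin under its centre. Grooves along x at y = -67.5, -22.5, 22.5, 67.5 mm, 12.5 mm wide, floor 8 mm and ribs 23 mm above the bench; end cheeks at x = +-74 mm, 32 mm high. Blanks stand from 8 to 48 mm high, 35 mm free between them
- pad: fixed thin green-grey leather pad, 150 mm (x) by 130 mm (y), 3 mm thick, between rack and fixture; origin under its centre. Clear space where a blank can be laid down and taken again
- fixture: fixed marking fixture; origin under the nest's centre on the bench, x towards the clamp (roughly the robot's left), z up. Base plate 12 mm thick, x -48 to 170 mm, y +-80 mm. On it a steel anvil, x -32 to 34 mm, y +-72 mm, top 30 mm above the bench, with three dowel pins; behind it the toggle clamp, its aluminium bracket (35 mm wide, 73 mm high) from x = 79 to 158 mm
- nest (a point): centre of the seat on the anvil's top, axes as the fixture. A blank lying flat and touching all three pins has its centre at x = 0, y = 0, z = 5 mm here, its length along y. Pins: 8 mm thick, 7 mm high, centred at (x, y) = (24, 45), (24, -45) for the long side and (0, 64) mm for the end
- clamp_arm: the clamp's arm, origin on its hinge at x = 90, z = 62 mm of the fixture (hinge axis = fixture's y). Two bars reach 90 mm (101 with the end) along its -x to the spindle. Level over the nest when shut, 98 degrees up when open, its top 165 mm above the bench: then all of it stays beyond x = 70 mm of the fixture. With the handle under about 1.3 rad it is in the way above the nest
- clamp_pad: the arm's spindle with a black rubber tip 20 mm across, sprung with up to 8 mm travel; its origin is on the arm's hinge, the tip's face at x = -90, z = -27 mm from it. Shut on a blank it presses with about 6 N on the blank's middle
- clamp_handle (a joint): handle angle: 0 = upright, clamp shut (end stop), growing as it swings back, away from the nest (fixture's +x), to 1.4 rad = 10 degrees above level, clamp wide open. A linkage moves the arm with it. The tip meets a blank at about 0.15 rad; the last bit goes to dead centre, so a shut clamp stays shut. Stiff hinge: it stays where it is left, 2 to 8 N at the grip move it
- handle_grip (a point): middle of the red moulded handle grip: 76 mm long, flat sides 20 mm apart along the fixture's y, 27 mm wide in the plane of swing; 92 mm from the hinge along the handle, which ends 38 mm beyond this point
- handle_hinge (a point): point on the handle's hinge axis (the fixture's y), at x = 140, z = 59 mm of the fixture. At joint value h the grip's middle lies from here 92 mm x sin(h) along the fixture's x and 92 mm x cos(h) up
- loupe: bystander: magnifier on a heavy round foot (72 mm across) close to the fixture's -y end, 180 mm tall, lens held out to the foot's own -y by 90 mm. Origin under the foot's centre
- hammer: bystander: chasing hammer with dark wooden handle, 240 mm long, lying between robot and rack; x along the handle
- marker: bystander: marker pen, 127 mm long (x), 15 mm thick, lying between robot and pad
- notebook: bystander: yellow notebook, 154 x 108 x 14 mm, lying at the robot's left
- punch_block: bystander: round dark wooden block, 68 mm across and 85 mm high, with punches standing in it up to 145 mm high, beyond the pad. Origin under its centre
There are look-alikes about, which are no part of the job. What is shaped like the brass but green is not meant.

How it is judged:
By the outcome, as a careful person would: the job done as asked, in the order asked, and still so for the second after the job is handed in, with the robot touching nothing.
It also fails if it takes over 72 s, if anything falls off the work surface, if the arm or the gripper's body presses on something with over 40 N, if the wrist force passes 120 N, or if a joint passes its speed limit or range.

## Working session

There is one attempt and no reset: what is moved stays moved. The work goes in short steps, Python scripts to look and compute and a tool call to move; the robot and the scene stay as the last step left them, time stands still between calls to the robot, and variables do not carry over. Pictures are saved under pics/ and viewed, at most 10 in all, crops included, and the job is handed in when it is done.

Besides the shell and the picture viewer there is one more tool, called by a JSON object that holds its "name" and its "arguments". apply_moves: Moves the arm, as the interface text tells. Its arguments: {"type":"object","properties":{"deltas":{"type":"array"},"grip_force":{"type":"number"}},"required":["deltas"]}

```bash
ls; mkdir -p pics; cat > h.py <<'E'
import numpy as np, cv2
from rig import r
from scipy.spatial.transform import Rotation as R
def grab(n):
    s=r.sense(); f=r.grab_frame(n)
    if n=="wrist":
        T=np.eye(4); T[:3,:3]=R.from_euler('xyz',s['tcp_rot']).as_matrix(); T[:3,3]=s['eef_pos']
        M=T@np.array(f['T_tool_cam']); f['eye']=M[:3,3]; f['rotation']=M[:3,:3]
    f['eye']=np.array(f['eye']); f['rotation']=np.array(f['rotation'])
    return f
def rays(f,uv):
    K=np.array([[f['fx'],0,f['cx']],[0,f['fy'],f['cy']],[0,0,1.]])
    p=cv2.undistortPoints(np.array(uv,float).reshape(-1,1,2),K,np.array(f['dist'],float)).reshape(-1,2)
    d=np.c_[p[:,0],-p[:,1],-np.ones(len(p))]
    return d@f['rotation'].T
def plane(f,uv,z):
    d=rays(f,uv); return f['eye']+d*((z-f['eye'][2])/d[:,2])[:,None]
def depth(f,uv):
    uv=np.array(uv).reshape(-1,2); d=rays(f,uv); z=f['z_map'][uv[:,1].astype(int),uv[:,0].astype(int)]
    return f['eye']+d*z[:,None]
E
python3 - <<'E'
from h import *
s=r.sense();print(s)
a=grab("top");b=grab("side")
print(a['eye'],a['rotation'],b['eye'],b['rotation'],np.array(r.grab_frame("wrist")['T_tool_cam']))
cv2.imwrite("pics/top.png",a['img']);cv2.imwrite("pics/side.png",b['img'])
E
```

```text
pics
{'clock': 0.0, 'qpos': array([ 1.21061820e+00,  3.53637421e-01,  1.63416961e+00,  3.87086846e-05,
        1.15522270e+00, -2.37033869e-03]), 'qvel': array([ 1.54516615e-03,  3.84111432e-04,  6.04420389e-04, -6.98357137e-05,
        1.03038089e-03,  1.12558865e-03]), 'joint_efforts': array([-2.88922609e-03, -6.05256057e+01, -3.42068410e+01, -2.49786199e-04,
        9.41894104e-03,  9.10558788e-05]), 'eef_pos': array([218.77562449, 585.18650116, 403.9530391 ]), 'tcp_rot': array([-3.14015567e+00, -3.87977467e-05,  2.78376919e+00]), 'contact_force': array([-0.18863254,  0.05149888,  0.78619955]), 'wrist_torque': array([-0.0130258 , -0.06419245,  0.06530881]), 'grasp_force': 0.0, 'opening': 0.9976705086860896}
[ 302.42522291  -14.1718898  1098.27399295] [ 0.18720411 -0.01311151 -1.57724344] [ -44.82035886 -702.72402142 1035.59516971] [ 0.75415534 -0.01373665 -0.6614034 ] [[ 9.69220691e-04  9.50065391e-01  3.12049377e-01  8.00504210e+01]
 [ 9.99999525e-01 -8.89213673e-04 -3.98684005e-04 -3.14571593e-01]
 [-1.01297302e-04  3.12049615e-01 -9.50065802e-01  3.16345232e+01]
 [ 0.00000000e+00  0.00000000e+00  0.00000000e+00  1.00000000e+00]]
```

```bash
python3 - <<'E'
s=open('h.py').read()
s=s.replace("f['rotation']=np.array(f['rotation'])\n","f['rotation']=np.array(f['rotation'])\n    if f['rotation'].ndim==1: f['rotation']=R.from_euler('xyz',f['rotation']).as_matrix()\n")
open('h.py','w').write(s)
E
```

```text
(no output)
```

View pics/top.png

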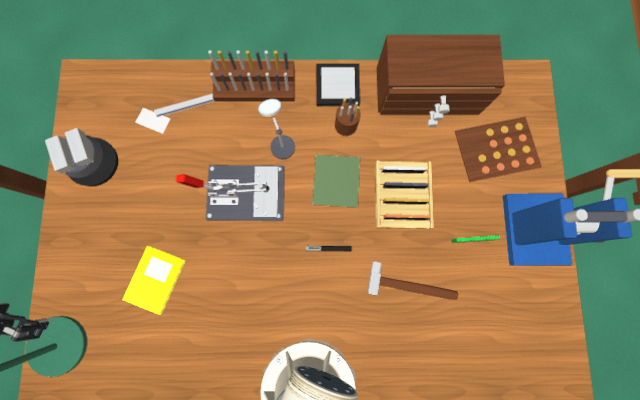

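View pics/side.png

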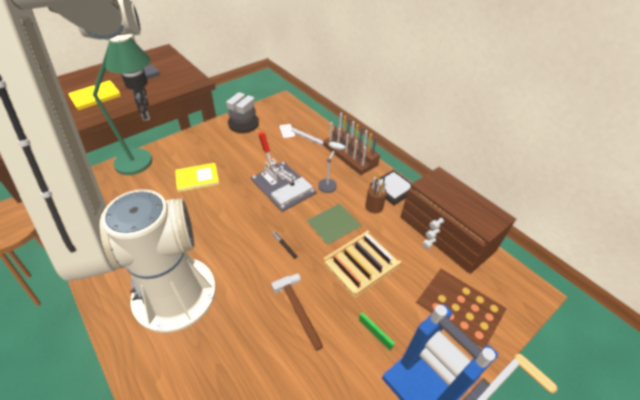

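```bash
python3 - <<'E'
from h import *
a=grab("top");b=grab("side")
g=lambda f,uv,z:print(plane(f,uv,z).round(0)[:,:2].tolist())
g(a,[(377,162),(432,162),(433,228),(376,228)],25)   # rack corners
g(a,[(209,166),(284,166),(284,220),(207,220)],12)   # base corners
g(a,[(314,154),(360,154),(360,207),(312,206)],3)
g(a,[(283,147)],5);g(a,[(345,125)],40)
h=cv2.cvtColor(a['img'],cv2.COLOR_BGR2HSV)
m=((h[...,0]<6)|(h[...,0]>174))&(h[...,1]>200)&(h[...,2]>120)
ys,xs=np.nonzero(m[150:220,150:240]);xs+=150;ys+=150
print(len(xs),xs.min(),xs.max(),ys.min(),ys.max(),depth(a,np.c_[xs,ys]).mean(0),depth(a,np.c_[xs,ys]).min(0),depth(a,np.c_[xs,ys]).max(0))
cv2.imwrite("pics/c1.png",np.hstack([cv2.resize(a['img'][150:235,365:445],None,fx=4.5,fy=4.5,interpolation=2),cv2.resize(a['img'][150:235,165:300][:, :],None,fx=3.2,fy=4.5,interpolation=2)]))
E
```

```text
[[613.0, -202.0], [613.0, -360.0], [423.0, -351.0], [424.0, -192.0]]
[[606.0, 281.0], [606.0, 65.0], [449.0, 64.0], [450.0, 279.0]]
[[645.0, -22.0], [644.0, -157.0], [487.0, -152.0], [490.0, -15.0]]
[[666.0, 69.0]]
[[720.0, -111.0]]
204 176 202 174 186 [526.68870015 284.81616672 169.88905726] [302.42522291 -14.1718898  121.16913702] [ 540.01478569  315.58590766 1098.27399295]
```

View pics/c1.png

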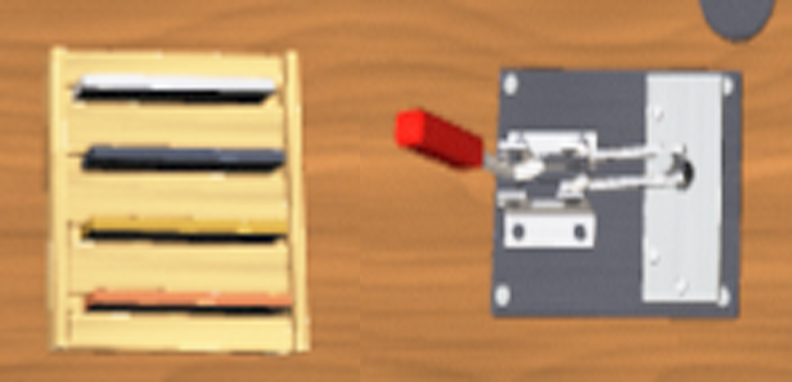

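{"name": "apply_moves", "arguments": {"deltas": [{"claw": -1, "delta_pos": [0, 0, -0.4], "yaw": 0.173}, {"claw": -1, "delta_pos": [0, 0, -0.4], "yaw": 0.173}, {"claw": -1, "delta_pos": [0, 0, -0.4], "yaw": 0.173}, {"claw": -1, "delta_pos": [0, 0, -0.4], "yaw": 0.173}, {"claw": -1, "delta_pos": [0, 0, -0.4], "yaw": 0.173}, {"claw": -1, "delta_pos": [0, 0, -0.4], "yaw": 0.173}, {"claw": -1, "delta_pos": [0, 0, -0.2], "yaw": 0.175}], "grip_force": 30}}

```text
clock: 1.12
eef_pos: [218.9, 585.4, 430.8]
tcp_rot: [-3.142, 0.0, 1.565]
contact_force: [-0.0, -0.2, 0.0]
opening: 1.001
grasp_force: 0.0
```

{"name": "apply_moves", "arguments": {"deltas": [{"claw": -1, "delta_pos": [-4.2, 3.8, 0], "yaw": 0}, {"claw": -1, "delta_pos": [-4.2, 3.8, 0], "yaw": 0}, {"claw": -1, "delta_pos": [-4.2, 3.8, 0], "yaw": 0}, {"claw": -1, "delta_pos": [-4.2, 3.8, 0], "yaw": 0}, {"claw": -1, "delta_pos": [-4.2, 3.8, 0], "yaw": 0}, {"claw": -1, "delta_pos": [-4.2, 3.8, 0], "yaw": 0}, {"claw": -1, "delta_pos": [-4.2, 3.8, 0], "yaw": 0}, {"claw": -1, "delta_pos": [-4.2, 3.8, 0], "yaw": 0}]}}

```text
clock: 2.12
eef_pos: [523.9, 247.8, 430.8]
tcp_rot: [3.141, -0.0, 1.571]
contact_force: [0.4, 0.2, 0.1]
opening: 1.0
grasp_force: 0.0
```

```bash
python3 - <<'E'
from h import *
f=grab("wrist");s=r.sense();print(s['eef_pos'],s['tcp_rot'],s['qvel'].round(2),f['fx'],f['dist'])
np.savez("w1.npz",**f);cv2.imwrite("pics/w1.png",f['img'])
E
```

```text
[527.41506563 243.80726141 430.8208528 ] [3.13856996e+00 2.56552783e-03 1.56925310e+00] [ 0.07 -0.02  0.03  0.02  0.    0.14] 334.1282634420522 [-0.04049791  0.          0.          0.          0.        ]
```

View pics/w1.png

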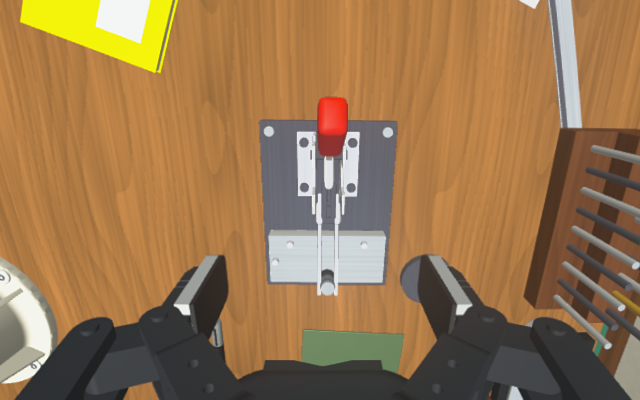

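The wrist picture shows the fixture square on: base corners near (260,121), (397,121), (386,284), (268,284), pins at (290,245), (364,245), (275,262), and the red grip from (332,98) to (330,155).

```bash
python3 - <<'E'
from h import *
f=dict(np.load("w1.npz"))
img=f['img'];g=cv2.cvtColor(img,cv2.COLOR_BGR2GRAY)
pins=plane(f,[(290,244.5),(364,244.5),(275.5,261.5)],37);print("pins",pins.round(1))
# base plate corners via mask of grey-blue plate + anvil: low saturation
print("base",plane(f,[(260,121),(397,121)],12).round(1))
d=pins[0]-pins[1]; print("len",np.linalg.norm(d)); yf=d/np.linalg.norm(d); xf=np.array([yf[1],-yf[0],0]) 
o=(pins[0]+pins[1])/2-24*xf; print("nest",o.round(1),"fixture x axis yaw",np.arctan2(xf[1],xf[0]), "endpin chk",(pins[2]-o)@xf,(pins[2]-o)@yf)
m=cv2.inRange(img,(0,0,90),(70,70,255)); ys,xs=np.nonzero(m[80:170,300:360]);xs+=300;ys+=80
P=depth(f,np.c_[xs,ys]);q=np.c_[(P-o)@xf,(P-o)@yf,P[:,2]]
print(len(q),np.percentile(q,[2,25,50,75,98],axis=0).round(1))
# fit handle direction in x-z
top=q[q[:,2]>np.percentile(q[:,2],50)]
c=q[:,[0,2]]-[140,59]; print("ang range",np.percentile(np.arctan2(c[:,0],c[:,1]),[2,50,98]),np.percentile(np.hypot(*c.T),[2,50,98]))
E
```

```text
pins [[485.  142.8  37. ]
 [574.1 142.8  37. ]
 [466.5 119.6  37. ]]
base [[452.6 286.5  12. ]
 [609.3 286.6  12. ]]
len 89.09524520995153
nest [529.6 118.8  37. ] fixture x axis yaw 1.5710559175262895 endpin chk 0.7846185662189977 63.06946332270478
1395 [[152.7  -9.9 124.9]
 [170.8  -5.7 166.5]
 [181.2  -1.6 174.8]
 [192.1   4.7 178.1]
 [199.5   8.7 181.5]]
ang range [0.18731127 0.32671029 0.48234872] [ 67.08592358 126.90207675 129.6653123 ]
```

{"name": "apply_moves", "arguments": {"deltas": [{"claw": -1, "delta_pos": [2.3, 0, 0], "yaw": 0}, {"claw": -1, "delta_pos": [2.3, 0.3, 2], "yaw": 0}, {"claw": -1, "delta_pos": [0, 0, 3], "yaw": 0}, {"claw": -1, "delta_pos": [0, 0, 0], "yaw": 0}, {"claw": -1, "delta_pos": [0, 0, 0], "yaw": 0}]}}

```text
clock: 2.8
eef_pos: [525.8, 296.2, 381.6]
tcp_rot: [3.141, -0.0, 1.572]
contact_force: [0.5, -0.4, 0.2]
opening: 0.999
grasp_force: 0.0
```

```bash
python3 - <<'E'
from h import *
s=r.sense();print(s['eef_pos'],s['tcp_rot'],s['qvel'].round(3))
f=grab("wrist");img=f['img']
m=cv2.inRange(img,(0,0,90),(70,70,255)); ys,xs=np.nonzero(m)
P=depth(f,np.c_[xs,ys]);k=(P[:,2]>60)&(np.abs(P[:,0]-530)<60);P=P[k]
print(len(P),np.percentile(P,[1,50,99],axis=0).round(1))
e=P[P[:,2]>np.percentile(P[:,2],60)];print("end",e.mean(0),np.percentile(e,[2,98],axis=0))
for zz in range(100,180,10):
  k=np.abs(P[:,2]-zz)<4
  if k.sum()>5: print(zz,k.sum(),P[k].mean(0).round(1),P[k,1].min())
E
```

```text
[525.79469198 296.17495886 381.55322644] [ 3.14107415e+00 -3.76417762e-04  1.57152533e+00] [-0.009 -0.013 -0.009 -0.    -0.002 -0.004]
1597 [[504.4 294.3 168.2]
 [530.  308.2 177.3]
 [539.7 375.9 349.9]]
end [529.29436704 303.99138418 189.77699787] [[483.44879299 290.92282187 178.39512887]
 [538.88782528 375.85461924 349.94919601]]
170 310 [529.6 316.3 172. ] 304.1027625644547
```

{"name": "apply_moves", "arguments": {"deltas": [{"claw": -1, "delta_pos": [0, 0.4, 2.5], "yaw": 0}, {"claw": -1, "delta_pos": [0, 0, 2.5], "yaw": 0}, {"claw": -1, "delta_pos": [0, 0, 2.4], "yaw": 0}, {"claw": 0.5, "delta_pos": [0, 0, 0], "yaw": 0}, {"claw": 1, "delta_pos": [0, 0, 0], "yaw": 0}, {"claw": 1, "delta_pos": [0, 0, 0], "yaw": 0}, {"claw": 1, "delta_pos": [0, 0, 0], "yaw": 0}, {"claw": 1, "delta_pos": [0, 0, 0], "yaw": 0}], "grip_force": 25}}

```text
clock: 3.85
eef_pos: [530.2, 295.7, 307.9]
tcp_rot: [3.14, -0.001, 1.57]
contact_force: [-0.4, 0.7, 7.9]
opening: 0.233
grasp_force: 30.0
```

{"name": "apply_moves", "arguments": {"deltas": [{"claw": 1, "delta_pos": [1.47, 0, 0.74], "yaw": 0}, {"claw": 1, "delta_pos": [1.21, 0, 0.88], "yaw": 0}, {"claw": 1, "delta_pos": [1.07, 0, 1.05], "yaw": 0}, {"claw": 1, "delta_pos": [0.9, 0, 1.2], "yaw": 0}, {"claw": 1, "delta_pos": [0.72, 0, 1.32], "yaw": 0}, {"claw": 1, "delta_pos": [0.51, 0, 1.41], "yaw": 0}, {"claw": 1, "delta_pos": [0.25, 0, 1.17], "yaw": 0}, {"claw": 1, "delta_pos": [0, 0, 0], "yaw": 0}]}}

```text
clock: 4.85
eef_pos: [530.6, 357.7, 229.0]
tcp_rot: [3.14, -0.002, 1.57]
contact_force: [2.0, 7.0, -1.3]
opening: 0.228
grasp_force: 29.2
```

{"name": "apply_moves", "arguments": {"deltas": [{"claw": -0.3, "delta_pos": [0, 0, 0], "yaw": 0}, {"claw": -0.6, "delta_pos": [0, 0, 0], "yaw": 0}, {"claw": -0.6, "delta_pos": [0, 0, -3], "yaw": 0}, {"claw": -0.6, "delta_pos": [-1, 0, -5], "yaw": 0}, {"claw": -0.6, "delta_pos": [-4, 0, -4], "yaw": 0}, {"claw": -0.6, "delta_pos": [-5, 0, -3], "yaw": 0}]}}

```text
clock: 5.6
eef_pos: [529.8, 256.1, 381.0]
tcp_rot: [3.14, -0.001, 1.572]
contact_force: [0.8, -0.1, 0.5]
opening: 0.796
grasp_force: 0.0
```

```bash
python3 - <<'E'
from h import *
s=r.sense();print(s['eef_pos'],s['opening'])
f=grab("wrist");img=f['img']
m=cv2.inRange(img,(0,0,90),(70,70,255)); ys,xs=np.nonzero(m)
P=depth(f,np.c_[xs,ys]);k=(P[:,2]>30)&(P[:,2]<200)&(np.abs(P[:,0]-530)<60);P=P[k]
print(len(P),np.percentile(P,[1,50,99],axis=0).round(1))
for yy in range(310,400,10):
  k=np.abs(P[:,1]-yy)<4
  if k.sum()>5: print(yy,k.sum(),P[k].mean(0).round(1))
E
```

```text
[529.79399187 256.11642387 380.96081826] 0.7964169444456566
2805 [[520.9 306.9  76.1]
 [530.5 348.9  87.4]
 [540.5 381.8  93.8]]
310 188 [530.4 310.4  79.2]
320 258 [530.5 320.   82.5]
330 262 [530.7 330.   84. ]
340 294 [530.8 339.9  85.9]
350 329 [530.6 349.9  87.7]
360 335 [530.7 360.1  89.4]
370 348 [530.7 370.   91.2]
380 254 [530.9 379.2  92.4]
```

{"name": "apply_moves", "arguments": {"deltas": [{"claw": -0.6, "delta_pos": [-5.8, -0.4, 0], "yaw": 0}, {"claw": -0.6, "delta_pos": [-5.8, -0.4, 0], "yaw": 0}, {"claw": -0.6, "delta_pos": [-5.8, -0.4, 0], "yaw": 0}, {"claw": -0.6, "delta_pos": [-5.8, -0.4, 0], "yaw": 0}, {"claw": -0.6, "delta_pos": [-5.8, -0.4, 0], "yaw": 0}, {"claw": -0.6, "delta_pos": [-5.8, -0.4, 0], "yaw": 0}, {"claw": -0.6, "delta_pos": [-5.8, -0.4, 0], "yaw": 0}, {"claw": -0.6, "delta_pos": [-5.8, -0.4, 0], "yaw": 0}]}}

```text
clock: 6.65
eef_pos: [497.2, -209.2, 379.2]
tcp_rot: [3.141, 0.0, 1.571]
contact_force: [0.9, 0.1, 0.2]
opening: 0.805
grasp_force: 0.0
```

{"name": "apply_moves", "arguments": {"deltas": [{"claw": -0.6, "delta_pos": [-5.8, 0, 0], "yaw": 0}, {"claw": -0.6, "delta_pos": [0, 0, 0], "yaw": 0}, {"claw": -0.6, "delta_pos": [0, 0, 0], "yaw": 0}]}}

```text
clock: 7.02
eef_pos: [497.4, -265.1, 378.7]
tcp_rot: [-3.141, -0.001, 1.57]
contact_force: [-0.7, 0.2, 0.2]
opening: 0.803
grasp_force: 0.0
```

```bash
python3 - <<'E'
from h import *
s=r.sense();print(s['eef_pos'],s['tcp_rot'],s['qvel'].round(3))
f=grab("wrist");np.savez("w2.npz",**f);cv2.imwrite("pics/w2.png",f['img'])
E
```

```text
[ 497.4394572  -265.10405719  378.71169965] [-3.14077818e+00 -7.43620132e-04  1.56980240e+00] [ 0.026 -0.01   0.009  0.003 -0.003  0.   ]
```

View pics/w2.png

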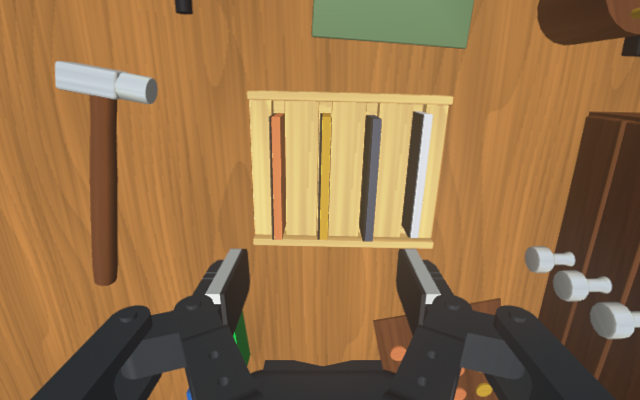

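The brass blank stands in the second groove from the robot, at columns 320–330, rows 114–239; the copper, steel and aluminium blanks are in the other grooves.

```bash
python3 - <<'E'
from h import *
f=dict(np.load("w2.npz"));h=cv2.cvtColor(f['img'],cv2.COLOR_BGR2HSV)
print(h[180,[322,325,328]],h[180,[300,340]])
m=(h[...,0]>15)&(h[...,0]<32)&(h[...,1]>170);ys,xs=np.nonzero(m[105:245,310:342]);xs+=310;ys+=105
P=depth(f,np.c_[xs,ys]);P=P[np.abs(P[:,2]-48)<5];print(len(P),P.mean(0),P.min(0),P.max(0))
p=np.polyfit(P[:,1],P[:,0],1);print(p,np.arctan(p[0]), np.polyval(p,(P[:,1].min()+P[:,1].max())/2))
q=plane(f,[(325.5,114.5),(324,238.5)],48);print(q.round(1),q.mean(0))
# rack corners
print(plane(f,[(250,94),(451,98)],32).round(1))
E
```

```text
[[ 22 172 215]
 [ 21 173 212]
 [ 22 171 212]] [[ 21 110 225]
 [ 22 106 233]]
920 [ 499.1683055  -268.64357399   47.18302192] [ 494.68355025 -331.69931564   45.11244529] [ 503.86167287 -212.81305787   49.40801129]
[2.30854384e-02 5.05370060e+02] 0.023081338712212098 499.08490674997313
[[ 499.8 -211.4   48. ]
 [ 498.6 -331.2   48. ]] [ 499.22461663 -271.26695066   48.        ]
[[ 431.2 -194.3   32. ]
 [ 614.9 -197.5   32. ]]
```

{"name": "apply_moves", "arguments": {"deltas": [{"claw": 0.34, "delta_pos": [-0.64, 0.18, 0], "yaw": 0.017}, {"claw": 0.34, "delta_pos": [0, 0, 4], "yaw": 0}, {"claw": 0.34, "delta_pos": [0, 0, 4], "yaw": 0}, {"claw": 0.34, "delta_pos": [0, 0, 4], "yaw": 0}, {"claw": 0.34, "delta_pos": [0, 0, 0], "yaw": 0}, {"claw": 0.34, "delta_pos": [0, 0, 0], "yaw": 0}]}}

```text
clock: 7.82
eef_pos: [500.4, -271.6, 260.2]
tcp_rot: [3.14, 0.001, 1.554]
contact_force: [0.4, -0.3, 0.4]
opening: 0.33
grasp_force: 0.0
```

```bash
python3 - <<'E'
from h import *
s=r.sense();print(s['eef_pos'],s['tcp_rot'],s['opening'])
f=grab("wrist");cv2.imwrite("pics/w3.png",f['img'])
E
```

```text
[ 500.4233818  -271.58869006  260.24939567] [3.14049428e+00 6.10748096e-04 1.55431573e+00] 0.3296628082570322
```

View pics/w3.png

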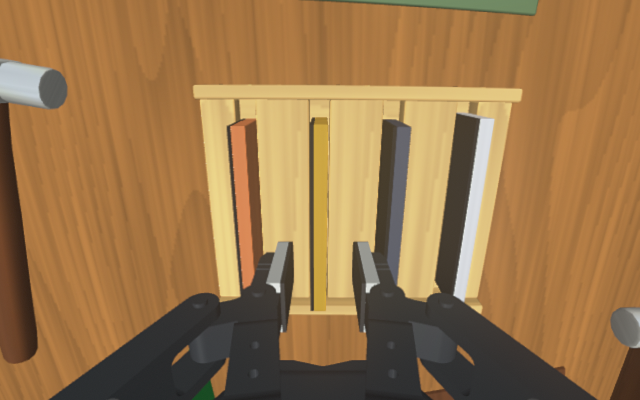

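The open fingers (inner faces at about columns 290 and 358) straddle the brass blank at column 320, clear of its neighbours.

{"name": "apply_moves", "arguments": {"deltas": [{"claw": 0.34, "delta_pos": [0, -0.05, 3], "yaw": 0}, {"claw": 0.34, "delta_pos": [0, -0.05, 3], "yaw": 0}, {"claw": 0.34, "delta_pos": [0, 0, 0], "yaw": 0}, {"claw": 0.7, "delta_pos": [0, 0, 0], "yaw": 0}, {"claw": 1, "delta_pos": [0, 0, 0], "yaw": 0}, {"claw": 1, "delta_pos": [0, 0, 0], "yaw": 0}, {"claw": 1, "delta_pos": [0, 0, 0], "yaw": 0}, {"claw": 1, "delta_pos": [0, 0, 0], "yaw": 0}], "grip_force": 40}}

```text
clock: 8.88
eef_pos: [499.2, -272.0, 200.9]
tcp_rot: [3.14, 0.001, 1.553]
contact_force: [-1.7, 0.6, 7.6]
opening: 0.104
grasp_force: 42.4
```

{"name": "apply_moves", "arguments": {"deltas": [{"claw": 1, "delta_pos": [0, 0, -2], "yaw": 0}, {"claw": 1, "delta_pos": [0, 0, -4], "yaw": 0}, {"claw": 1, "delta_pos": [0, 0, -4], "yaw": 0}, {"claw": 1, "delta_pos": [4.06, 1.15, 0], "yaw": 0}, {"claw": 1, "delta_pos": [4.06, 1.15, 0], "yaw": 0}, {"claw": 1, "delta_pos": [4.06, 1.15, 0], "yaw": 0}, {"claw": 1, "delta_pos": [4.06, 1.15, 0], "yaw": 0}, {"claw": 1, "delta_pos": [4.06, 1.15, 0], "yaw": 0}]}}

```text
clock: 9.88
eef_pos: [559.9, -68.3, 299.9]
tcp_rot: [3.14, 0.0, 1.554]
contact_force: [1.5, -1.2, -3.0]
opening: 0.102
grasp_force: 40.9
```

{"name": "apply_moves", "arguments": {"deltas": [{"claw": 1, "delta_pos": [0, 0, 0], "yaw": -0.1765}, {"claw": 1, "delta_pos": [0, 0, 0], "yaw": -0.1765}, {"claw": 1, "delta_pos": [0, 0, 0], "yaw": -0.1765}, {"claw": 1, "delta_pos": [0, 0, 0], "yaw": -0.1765}, {"claw": 1, "delta_pos": [0, 0, 0], "yaw": -0.1765}, {"claw": 1, "delta_pos": [0, 0, 0], "yaw": -0.1765}, {"claw": 1, "delta_pos": [0, 0, 0], "yaw": -0.1765}, {"claw": 1, "delta_pos": [0, 0, 0], "yaw": -0.1765}]}}

```text
clock: 10.88
eef_pos: [559.6, -69.6, 299.8]
tcp_rot: [3.142, 0.001, 2.972]
contact_force: [0.6, 0.1, -4.0]
opening: 0.106
grasp_force: 40.8
```

{"name": "apply_moves", "arguments": {"deltas": [{"claw": 1, "delta_pos": [0, 0, 0], "yaw": -0.1765}, {"claw": 1, "delta_pos": [0, 0, 4], "yaw": 0}, {"claw": 1, "delta_pos": [0, 0, 4], "yaw": 0}, {"claw": 1, "delta_pos": [0, 0, 0], "yaw": 0}, {"claw": 1, "delta_pos": [0, 0, 0], "yaw": 0}]}}

```text
clock: 11.5
eef_pos: [560.3, -69.7, 220.5]
tcp_rot: [-3.141, 0.002, -3.141]
contact_force: [-0.3, 0.3, -2.2]
opening: 0.105
grasp_force: 40.7
```

```bash
python3 - <<'E'
from h import *
s=r.sense();print(s['eef_pos'],s['tcp_rot'],s['opening'])
f=grab("wrist");g=grab("top");cv2.imwrite("pics/w4.png",np.vstack([f['img'][100:],cv2.resize(g['img'][110:250,200:456],(640,350),interpolation=2)][:2])[:600])
E
```

```text
[560.28972295 -69.71673661 220.46530489] [-3.14140192e+00  1.61120763e-03 -3.14086711e+00] 0.10477287723853093
```

View pics/w4.png

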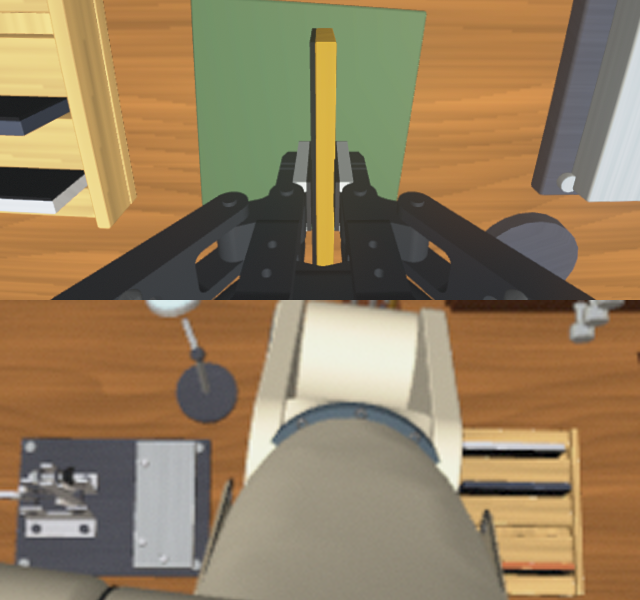

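{"name": "apply_moves", "arguments": {"deltas": [{"claw": 1, "delta_pos": [0, 0, 1.2], "yaw": 0}, {"claw": 1, "delta_pos": [0, 0, 1.2], "yaw": 0}, {"claw": 1, "delta_pos": [0, 0, 0], "yaw": 0}, {"claw": 0.7, "delta_pos": [0, 0, 0], "yaw": 0}, {"claw": 0.4, "delta_pos": [0, 0, 0], "yaw": 0}, {"claw": -0.2, "delta_pos": [0, 0, 0], "yaw": 0}, {"claw": -0.2, "delta_pos": [0, 0, -0.3], "yaw": 0}, {"claw": -0.2, "delta_pos": [0, 0, 0], "yaw": 0}]}}

```text
clock: 12.6
eef_pos: [559.8, -69.7, 198.3]
tcp_rot: [-3.142, 0.001, -3.141]
contact_force: [-0.3, -0.0, -0.1]
opening: 0.599
grasp_force: 0.0
```

```bash
python3 - <<'E'
from h import *
f=grab("wrist");cv2.imwrite("pics/w5.png",f['img'])
E
```

```text
(no output)
```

View pics/w5.png

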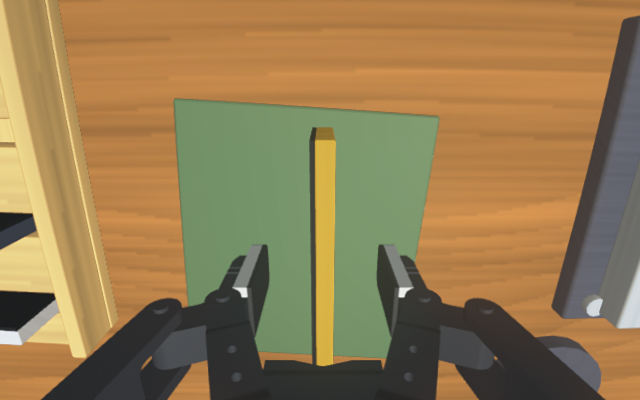

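The blank stands upright on the pad at columns 312–335, with the fingers clear on both sides; now I tip it onto its black back.

{"name": "apply_moves", "arguments": {"deltas": [{"claw": -0.2, "delta_pos": [0, -1.0, 0], "yaw": 0}, {"claw": -0.2, "delta_pos": [0, -0.8, 0], "yaw": 0}, {"claw": -0.2, "delta_pos": [0, -0.5, 0], "yaw": 0}, {"claw": -0.2, "delta_pos": [0, -0.5, 0], "yaw": 0}, {"claw": -0.2, "delta_pos": [0, -0.5, 0], "yaw": 0}, {"claw": -0.2, "delta_pos": [0, -0.3, 0], "yaw": 0}, {"claw": -0.2, "delta_pos": [0, 0, 0], "yaw": 0}, {"claw": -0.2, "delta_pos": [0, 0, 0], "yaw": 0}]}}

```text
clock: 13.65
eef_pos: [559.6, -105.6, 198.0]
tcp_rot: [3.142, -0.0, -3.141]
contact_force: [0.4, 0.1, -0.2]
opening: 0.601
grasp_force: 0.0
```

{"name": "apply_moves", "arguments": {"deltas": [{"claw": -0.2, "delta_pos": [0, 0, -4], "yaw": 0}, {"claw": -0.6, "delta_pos": [0, 0, -4], "yaw": 0}, {"claw": -0.6, "delta_pos": [0, 0, -2], "yaw": 0}, {"claw": -0.6, "delta_pos": [0, 0, 0], "yaw": 0}, {"claw": -0.6, "delta_pos": [0, 0, 0], "yaw": 0}]}}

```text
clock: 14.28
eef_pos: [559.2, -105.5, 297.1]
tcp_rot: [3.141, -0.001, -3.141]
contact_force: [0.2, 0.4, -0.0]
opening: 0.798
grasp_force: 0.0
```

```bash
python3 - <<'E'
from h import *
s=r.sense();print(s['eef_pos'],s['tcp_rot'])
f=grab("wrist");np.savez("w6.npz",**f)
h=cv2.cvtColor(f['img'],cv2.COLOR_BGR2HSV)
m=((h[...,0]>15)&(h[...,0]<32)&(h[...,1]>150)).astype(np.uint8)*255
P0=depth(f,np.argwhere(m>0)[:,::-1]);k=(np.abs(P0[:,0]-560)<75)&(np.abs(P0[:,1]+95)<60)&(P0[:,2]<60)&(P0[:,2]>5);P=P0[k]
print(len(P),np.percentile(P,[1,50,99],axis=0).round(1))
rc=cv2.minAreaRect(P[:,:2].astype(np.float32));print(rc)
cv2.imwrite("pics/w6.png",f['img'])
E
```

```text
[ 559.22731177 -105.46256016  297.05781747] [ 3.14136632e+00 -1.22869893e-03 -3.14067459e+00]
7114 [[ 500.6 -115.6   10.7]
 [ 553.2  -96.3   12.3]
 [ 617.9  -77.1   13.8]]
((559.7645263671875, -96.29234313964844), (119.90381622314453, 39.504356384277344), 0.04503750801086426)
```

View pics/w6.png

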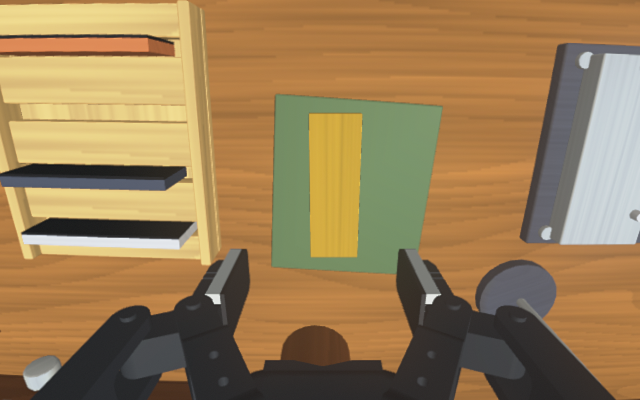

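The blank lies flat on the pad, bright face up, at columns 309–361, rows 114–257.

{"name": "apply_moves", "arguments": {"deltas": [{"claw": -0.4, "delta_pos": [-0.06, 0.92, 3], "yaw": 0}, {"claw": -0.4, "delta_pos": [0, 0, 4], "yaw": 0}, {"claw": -0.4, "delta_pos": [0, 0, 3.2], "yaw": 0}, {"claw": -0.4, "delta_pos": [0, 0, 1.5], "yaw": 0}, {"claw": -0.4, "delta_pos": [0, 0, 0.4], "yaw": 0}, {"claw": -0.4, "delta_pos": [0, 0, 0], "yaw": 0}]}}

```text
clock: 15.08
eef_pos: [560.5, -96.5, 177.4]
tcp_rot: [-3.142, 0.0, -3.141]
contact_force: [-0.0, -0.4, 0.2]
opening: 0.702
grasp_force: 0.0
```

{"name": "apply_moves", "arguments": {"deltas": [{"claw": 0, "delta_pos": [0, 0, 0], "yaw": 0}, {"claw": 0.3, "delta_pos": [0, 0, 0], "yaw": 0}, {"claw": 1, "delta_pos": [0, 0, 0], "yaw": 0}, {"claw": 1, "delta_pos": [0, 0, 0], "yaw": 0}, {"claw": 1, "delta_pos": [0, 0, 0], "yaw": 0}]}}

```text
clock: 15.7
eef_pos: [560.7, -96.5, 178.3]
tcp_rot: [-3.141, 0.002, -3.141]
contact_force: [-1.7, 0.7, 5.8]
opening: 0.455
grasp_force: 40.3
```

{"name": "apply_moves", "arguments": {"deltas": [{"claw": 1, "delta_pos": [0, 0, -1], "yaw": 0}, {"claw": 1, "delta_pos": [0, 0, -4], "yaw": 0}, {"claw": 1, "delta_pos": [0, 0, -5], "yaw": 0}, {"claw": 1, "delta_pos": [0, 0, 0], "yaw": 0}, {"claw": 1, "delta_pos": [0, 0, 0], "yaw": 0}]}}

```text
clock: 16.32
eef_pos: [559.7, -96.4, 276.9]
tcp_rot: [3.142, -0.0, -3.141]
contact_force: [-0.7, 0.7, -3.8]
opening: 0.453
grasp_force: 41.7
```

```bash
cat > brass.py <<'E'
from h import *
def brass(zlo,zhi):
    s=r.sense();f=grab("wrist");h=cv2.cvtColor(f['img'],cv2.COLOR_BGR2HSV)
    m=(h[...,0]>15)&(h[...,0]<32)&(h[...,1]>150)
    P=depth(f,np.argwhere(m)[:,::-1]);k=(np.abs(P[:,:2]-s['eef_pos'][:2])<90).all(1)&(P[:,2]>zlo)&(P[:,2]<zhi);P=P[k]
    A=np.c_[P[:,:2]-P[:,:2].mean(0),np.ones(len(P))]
    print(s['eef_pos'].round(1),s['tcp_rot'][2].round(4),len(P),"z",np.percentile(P[:,2],[2,50,98]).round(1),"tilt",np.linalg.lstsq(A,P[:,2],rcond=None)[0].round(3),cv2.minAreaRect(P[:,:2].astype(np.float32)))
    return f,P
E
python3 -c "
from brass import *
brass(60,160)"
```

```text
[559.7 -96.4 276.9] -3.1409 20239 z [109.5 110.8 112. ] tilt [  0.      0.    110.751] ((558.6420288085938, -96.75028991699219), (120.41950225830078, 40.610137939453125), 0.2678087055683136)
```

{"name": "apply_moves", "arguments": {"deltas": [{"claw": 1, "delta_pos": [0.5, 4.2, 0], "yaw": 0}, {"claw": 1, "delta_pos": [0.5, 4.2, 0], "yaw": 0}, {"claw": 1, "delta_pos": [0.5, 4.2, 0], "yaw": 0}, {"claw": 1, "delta_pos": [0.5, 4.2, 0], "yaw": 0}, {"claw": 1, "delta_pos": [0.4, 4.2, 2], "yaw": 0}, {"claw": 1, "delta_pos": [0, 0, 2], "yaw": 0}, {"claw": 1, "delta_pos": [0, 0, 0], "yaw": 0}, {"claw": 1, "delta_pos": [0, 0, 0], "yaw": 0}]}}

```text
clock: 17.38
eef_pos: [536.1, 113.1, 236.7]
tcp_rot: [-3.141, -0.001, -3.141]
contact_force: [0.1, -0.9, -2.0]
opening: 0.453
grasp_force: 41.9
```

```bash
python3 -c "
from brass import *
f,P=brass(40,120)
cv2.imwrite('pics/w7.png',f['img'])"
```

```text
[536.1 113.1 236.7] -3.1414 19884 z [69.4 70.5 71.7] tilt [-2.0000e-03 -1.0000e-03  7.0549e+01] ((534.5648193359375, 112.7007827758789), (120.03357696533203, 40.24805450439453), 0.3725719451904297)
```

View pics/w7.png

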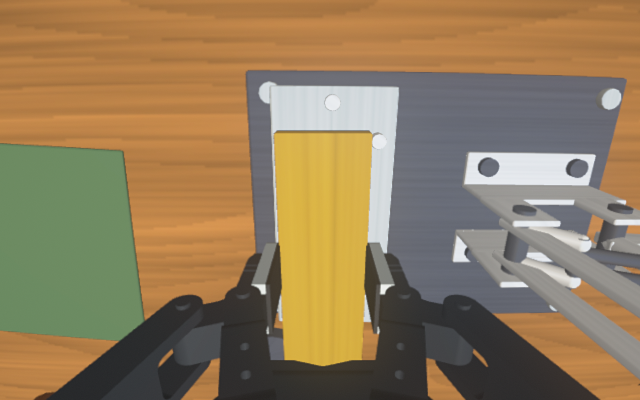

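The blank is held level above the anvil, with the end pin visible at (332,103) and one long-side pin at (379,142), both clear of the blank.

```bash
python3 -c "
from brass import *
f,P=brass(40,120)
print(plane(f,[(332,103),(379,141.5)],37).round(1))"
```

```text
[536.3 113.1 237.1] 3.1415 19905 z [69.8 71.  72.2] tilt [-1.0000e-03  0.0000e+00  7.0985e+01] ((535.4091796875, 113.0154037475586), (40.14876174926758, 120.72383880615234), 89.87033081054688)
[[465.4 117.4  37. ]
 [484.3 141.4  37. ]]
```

{"name": "apply_moves", "arguments": {"deltas": [{"claw": 1, "delta_pos": [0, 0, 1.5], "yaw": 0}, {"claw": 1, "delta_pos": [0, 0, 1.2], "yaw": 0}, {"claw": 1, "delta_pos": [0, 0, 0.4], "yaw": 0}, {"claw": 1, "delta_pos": [0, 0, 0], "yaw": 0}]}}

```text
clock: 17.98
eef_pos: [536.0, 113.4, 205.6]
tcp_rot: [-3.141, -0.001, -3.141]
contact_force: [0.5, -0.7, -4.0]
opening: 0.447
grasp_force: 41.9
```

{"name": "apply_moves", "arguments": {"deltas": [{"claw": 1, "delta_pos": [0, 0, 0.1], "yaw": 0}, {"claw": 1, "delta_pos": [0.25, 0.2, 0], "yaw": 0}, {"claw": 1, "delta_pos": [0.25, 0.2, 0], "yaw": 0}, {"claw": 1, "delta_pos": [0, 0, 0], "yaw": 0}]}}

```text
clock: 18.48
eef_pos: [531.6, 117.4, 205.3]
tcp_rot: [-3.141, 0.002, -3.141]
contact_force: [3.1, -5.3, 0.8]
opening: 0.451
grasp_force: 42.4
```

{"name": "apply_moves", "arguments": {"deltas": [{"claw": 1, "delta_pos": [0.1, 0, 0], "yaw": 0}, {"claw": 1, "delta_pos": [0, 0, 0], "yaw": 0}, {"claw": 1, "delta_pos": [0.05, 0.05, 0], "yaw": 0}, {"claw": 1, "delta_pos": [0, 0, 0], "yaw": 0}]}}

```text
clock: 18.98
eef_pos: [530.6, 117.6, 205.4]
tcp_rot: [-3.141, 0.003, -3.141]
contact_force: [6.2, -8.0, -0.4]
opening: 0.451
grasp_force: 42.3
```

{"name": "apply_moves", "arguments": {"deltas": [{"claw": 0, "delta_pos": [0, 0, 0], "yaw": 0}, {"claw": -0.2, "delta_pos": [0, 0, 0], "yaw": 0}, {"claw": -0.2, "delta_pos": [0, 0, -3], "yaw": 0}, {"claw": -0.2, "delta_pos": [0, 0, -5], "yaw": 0}, {"claw": -0.2, "delta_pos": [0, 0, 0], "yaw": 0}, {"claw": -0.2, "delta_pos": [0, 0, 0], "yaw": 0}]}}

```text
clock: 19.73
eef_pos: [529.2, 118.1, 284.7]
tcp_rot: [3.142, -0.0, -3.141]
contact_force: [0.6, -0.5, 0.5]
opening: 0.599
grasp_force: 0.0
```

```bash
python3 -c "
from brass import *
f,P=brass(30,60)
cv2.imwrite('pics/w8.png',f['img'][60:330,200:480].repeat(2,0).repeat(2,1))"
```

```text
[529.2 118.1 284.7] -3.1406 9289 z [37.9 39.3 40.5] tilt [ 2.0000e-03 -1.0000e-03  3.9247e+01] ((529.406982421875, 117.0655288696289), (39.07020568847656, 119.1655502319336), 89.73790740966797)
```

View pics/w8.png

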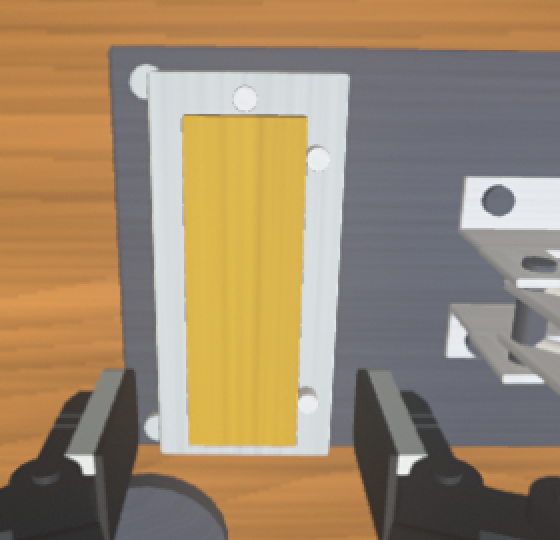

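{"name": "apply_moves", "arguments": {"deltas": [{"claw": 1, "delta_pos": [-2.7, 0.6, 0], "yaw": 0}, {"claw": 1, "delta_pos": [-2.7, 0, 0], "yaw": 0}, {"claw": 1, "delta_pos": [-2.5, 0, 0], "yaw": 0}, {"claw": 1, "delta_pos": [0, 0, 3], "yaw": 0}, {"claw": 1, "delta_pos": [0, 0, 2], "yaw": 0}, {"claw": 1, "delta_pos": [0, 0, 0], "yaw": 0}, {"claw": 1, "delta_pos": [0, 0, 0], "yaw": 0}]}}

```text
clock: 20.65
eef_pos: [608.6, 124.1, 235.1]
tcp_rot: [-3.142, -0.0, -3.141]
contact_force: [0.6, -0.7, 0.8]
opening: 0.001
grasp_force: 0.0
```

{"name": "apply_moves", "arguments": {"deltas": [{"claw": 1, "delta_pos": [0, 0, 1.5], "yaw": 0}, {"claw": 1, "delta_pos": [0, 0, 1.2], "yaw": 0}, {"claw": 1, "delta_pos": [0, 0, 0], "yaw": 0}, {"claw": 1, "delta_pos": [0.3, 0, 0], "yaw": 0}, {"claw": 1, "delta_pos": [0.2, 0, 0], "yaw": 0}, {"claw": 1, "delta_pos": [0, 0, 0], "yaw": 0}]}}

```text
clock: 21.4
eef_pos: [603.5, 124.1, 208.3]
tcp_rot: [3.142, 0.0, -3.141]
contact_force: [-0.2, 0.4, -0.3]
opening: 0.0
grasp_force: 0.0
```

{"name": "apply_moves", "arguments": {"deltas": [{"claw": 1, "delta_pos": [0.2, 0, 0], "yaw": 0}, {"claw": 1, "delta_pos": [0.1, 0, 0], "yaw": 0}, {"claw": 1, "delta_pos": [0, 0, 0], "yaw": 0}]}}

```text
clock: 21.78
eef_pos: [600.8, 124.1, 208.2]
tcp_rot: [3.142, 0.001, -3.141]
contact_force: [1.3, -0.2, 0.4]
opening: -0.003
grasp_force: 0.7
```

{"name": "apply_moves", "arguments": {"deltas": [{"claw": 1, "delta_pos": [0.1, 0, 0], "yaw": 0}, {"claw": 1, "delta_pos": [0.1, 0, 0], "yaw": 0}, {"claw": 1, "delta_pos": [0, 0, 0], "yaw": 0}]}}

```text
clock: 22.15
eef_pos: [599.2, 124.1, 208.2]
tcp_rot: [3.141, 0.002, -3.141]
contact_force: [4.8, -1.1, -1.9]
opening: 0.003
grasp_force: 2.5
```

{"name": "apply_moves", "arguments": {"deltas": [{"claw": 1, "delta_pos": [0.1, 0, 0], "yaw": 0}, {"claw": 1, "delta_pos": [0, 0, 0], "yaw": 0}]}}

```text
clock: 22.4
eef_pos: [598.8, 124.1, 208.5]
tcp_rot: [3.141, 0.004, -3.141]
contact_force: [6.6, -0.1, -2.0]
opening: 0.003
grasp_force: 3.6
```

{"name": "apply_moves", "arguments": {"deltas": [{"claw": 1, "delta_pos": [-0.7, 0, 0], "yaw": 0}, {"claw": 1, "delta_pos": [0, 0, -4], "yaw": 0}, {"claw": 1, "delta_pos": [2.5, -2.5, 0], "yaw": 0}, {"claw": 1, "delta_pos": [2.5, -2.5, 0], "yaw": 0}, {"claw": 1, "delta_pos": [2.4, 0, 0], "yaw": 0}, {"claw": 1, "delta_pos": [0, 0, 2], "yaw": 0}, {"claw": 1, "delta_pos": [0, 0, 2], "yaw": 0}, {"claw": 1, "delta_pos": [0, 0.3, 0], "yaw": 0}]}}

```text
clock: 23.4
eef_pos: [529.6, 76.9, 206.7]
tcp_rot: [-3.141, -0.004, -3.141]
contact_force: [0.5, -0.0, -0.4]
opening: 0.0
grasp_force: 0.0
```

{"name": "apply_moves", "arguments": {"deltas": [{"claw": 1, "delta_pos": [0, 0.3, 0], "yaw": 0}, {"claw": 1, "delta_pos": [0, 0.1, 0], "yaw": 0}, {"claw": 1, "delta_pos": [0, 0, 0], "yaw": 0}]}}

```text
clock: 23.78
eef_pos: [530.8, 81.2, 208.5]
tcp_rot: [3.141, 0.001, -3.141]
contact_force: [0.2, 0.1, -0.8]
opening: 0.003
grasp_force: 0.0
```

{"name": "apply_moves", "arguments": {"deltas": [{"claw": 1, "delta_pos": [0, 0.2, 0], "yaw": 0}, {"claw": 1, "delta_pos": [0, 0, 0], "yaw": 0}]}}

```text
clock: 24.02
eef_pos: [530.6, 83.1, 208.1]
tcp_rot: [3.142, 0.0, -3.141]
contact_force: [-0.7, -0.1, 0.1]
opening: -0.001
grasp_force: 0.0
```

{"name": "apply_moves", "arguments": {"deltas": [{"claw": 1, "delta_pos": [0, 0.15, 0], "yaw": 0}, {"claw": 1, "delta_pos": [0, 0, 0], "yaw": 0}]}}

```text
clock: 24.28
eef_pos: [530.6, 84.6, 208.0]
tcp_rot: [-3.142, -0.0, -3.141]
contact_force: [-0.2, 0.3, -0.8]
opening: -0.0
grasp_force: 0.0
```

{"name": "apply_moves", "arguments": {"deltas": [{"claw": 1, "delta_pos": [0, 0.15, 0], "yaw": 0}, {"claw": 1, "delta_pos": [0, 0, 0], "yaw": 0}]}}

```text
clock: 24.52
eef_pos: [530.6, 86.1, 208.0]
tcp_rot: [-3.142, -0.0, -3.141]
contact_force: [-0.1, -0.3, 0.2]
opening: -0.002
grasp_force: 0.0
```

{"name": "apply_moves", "arguments": {"deltas": [{"claw": 1, "delta_pos": [0, 0.12, 0], "yaw": 0}, {"claw": 1, "delta_pos": [0, 0, 0], "yaw": 0}]}}

```text
clock: 24.78
eef_pos: [530.6, 87.3, 208.0]
tcp_rot: [-3.142, 0.0, -3.141]
contact_force: [1.3, -0.4, 1.3]
opening: -0.002
grasp_force: 0.0
```

{"name": "apply_moves", "arguments": {"deltas": [{"claw": 1, "delta_pos": [0, 0.12, 0], "yaw": 0}, {"claw": 1, "delta_pos": [0, 0, 0], "yaw": 0}]}}

```text
clock: 25.02
eef_pos: [530.6, 88.5, 208.0]
tcp_rot: [3.142, 0.0, -3.141]
contact_force: [-0.6, 0.1, 0.4]
opening: -0.005
grasp_force: 0.0
```

{"name": "apply_moves", "arguments": {"deltas": [{"claw": 1, "delta_pos": [0, 0.12, 0], "yaw": 0}, {"claw": 1, "delta_pos": [0, 0, 0], "yaw": 0}]}}

```text
clock: 25.28
eef_pos: [530.6, 89.7, 208.0]
tcp_rot: [-3.142, -0.0, -3.141]
contact_force: [-0.6, -0.4, -0.1]
opening: -0.002
grasp_force: 0.0
```

{"name": "apply_moves", "arguments": {"deltas": [{"claw": 1, "delta_pos": [0, 0.12, 0], "yaw": 0}, {"claw": 1, "delta_pos": [0, 0, 0], "yaw": 0}]}}

```text
clock: 25.52
eef_pos: [530.6, 90.7, 208.0]
tcp_rot: [-3.141, 0.0, -3.141]
contact_force: [-0.0, -2.4, -0.5]
opening: 0.002
grasp_force: 1.1
```

{"name": "apply_moves", "arguments": {"deltas": [{"claw": 1, "delta_pos": [0, 0.12, 0], "yaw": 0}, {"claw": 1, "delta_pos": [0, 0, 0], "yaw": 0}]}}

```text
clock: 25.78
eef_pos: [530.6, 91.3, 207.9]
tcp_rot: [-3.14, -0.0, -3.14]
contact_force: [-0.5, -8.1, 0.5]
opening: 0.001
grasp_force: 4.2
```

{"name": "apply_moves", "arguments": {"deltas": [{"claw": 1, "delta_pos": [0, -0.8, 0], "yaw": 0}, {"claw": 1, "delta_pos": [0, 0, -4], "yaw": 0}, {"claw": 1, "delta_pos": [0, 0, -6], "yaw": 0}, {"claw": 0, "delta_pos": [0, 0, -6], "yaw": 0.1745}, {"claw": -0.5, "delta_pos": [0, 0, 0], "yaw": 0.1745}, {"claw": -0.5, "delta_pos": [0, 0, 0], "yaw": 0.1745}, {"claw": -0.5, "delta_pos": [0, 0, 0], "yaw": 0.1745}, {"claw": -0.5, "delta_pos": [0, 0, 0], "yaw": 0.1745}]}}

```text
clock: 26.78
eef_pos: [530.5, 83.9, 368.0]
tcp_rot: [3.141, -0.0, 2.264]
contact_force: [0.1, 1.2, -0.0]
opening: 0.75
grasp_force: 0.0
```

{"name": "apply_moves", "arguments": {"deltas": [{"claw": -0.5, "delta_pos": [0, 0, 0], "yaw": 0.1745}, {"claw": -0.5, "delta_pos": [0, 0, 0], "yaw": 0.1745}, {"claw": -0.5, "delta_pos": [0, 0, 0], "yaw": 0.1745}, {"claw": -0.5, "delta_pos": [0, 0, 0], "yaw": 0.1745}, {"claw": -0.5, "delta_pos": [0, 0, 0], "yaw": 0}]}}

```text
clock: 27.4
eef_pos: [530.5, 83.9, 367.9]
tcp_rot: [-3.141, -0.0, 1.573]
contact_force: [0.1, -0.8, -1.2]
opening: 0.748
grasp_force: 0.0
```

```bash
python3 - <<'E'
from brass import *
f,P=brass(30,60)
h=plane(f,[(0,0)],37)
cv2.imwrite('pics/w9.png',f['img'])
E
```

```text
[530.5  83.9 367.9] 1.5728 5726 z [37.7 39.2 40.6] tilt [ 1.000e-03 -1.000e-03  3.917e+01] ((528.954833984375, 117.42655944824219), (38.87322235107422, 118.34673309326172), 89.52688598632812)
```

View pics/w9.png

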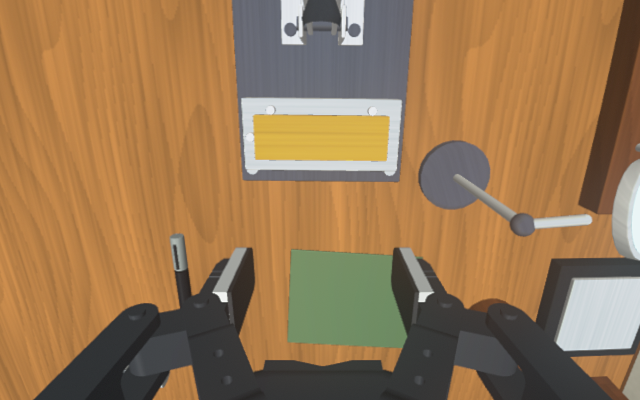

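The blank is snug at all three pins: (250,137) at its end, (271,110) and (373,110) along its side. Next is the handle.

{"name": "apply_moves", "arguments": {"deltas": [{"claw": -0.5, "delta_pos": [5.4, 0, 0], "yaw": 0}, {"claw": -0.5, "delta_pos": [5.4, 0, 0], "yaw": 0}, {"claw": -0.5, "delta_pos": [5.4, 0, 0], "yaw": 0}, {"claw": -0.5, "delta_pos": [5.4, 0, 0], "yaw": 0}, {"claw": -0.5, "delta_pos": [5.5, 0, 0], "yaw": 0}, {"claw": -0.5, "delta_pos": [0, 0, 4], "yaw": 0}, {"claw": -0.5, "delta_pos": [0, 0, 4], "yaw": 0}, {"claw": -0.5, "delta_pos": [0, 0, 3], "yaw": 0}]}}

```text
clock: 28.45
eef_pos: [529.8, 355.0, 256.2]
tcp_rot: [-3.14, 0.001, 1.577]
contact_force: [0.1, 0.5, -1.3]
opening: 0.748
grasp_force: 0.0
```

{"name": "apply_moves", "arguments": {"deltas": [{"claw": -0.5, "delta_pos": [0, 0, 2.7], "yaw": 0}, {"claw": -0.5, "delta_pos": [0, 0, 0], "yaw": 0}, {"claw": 0.3, "delta_pos": [0, 0, 0], "yaw": 0}, {"claw": 1, "delta_pos": [0, 0, 0], "yaw": 0}, {"claw": 1, "delta_pos": [0, 0, 0], "yaw": 0}, {"claw": 1, "delta_pos": [0, 0, 0], "yaw": 0}, {"claw": 1, "delta_pos": [0, 0, 0], "yaw": 0}], "grip_force": 30}}

```text
clock: 29.32
eef_pos: [530.7, 355.4, 231.9]
tcp_rot: [3.14, -0.001, 1.572]
contact_force: [-0.0, 1.6, 6.6]
opening: 0.229
grasp_force: 33.0
```

{"name": "apply_moves", "arguments": {"deltas": [{"claw": 1, "delta_pos": [-0.38, 0, -1.45], "yaw": 0}, {"claw": 1, "delta_pos": [-0.59, 0, -1.38], "yaw": 0}, {"claw": 1, "delta_pos": [-0.79, 0, -1.27], "yaw": 0}, {"claw": 1, "delta_pos": [-0.97, 0, -1.14], "yaw": 0}, {"claw": 1, "delta_pos": [-1.13, 0, -0.98], "yaw": 0}, {"claw": 1, "delta_pos": [-1.27, 0, -0.8], "yaw": 0}, {"claw": 1, "delta_pos": [-1.37, 0, -0.61], "yaw": 0}, {"claw": 1, "delta_pos": [0, 0, 0], "yaw": 0}]}}

```text
clock: 30.32
eef_pos: [530.3, 288.8, 308.0]
tcp_rot: [-3.141, 0.001, 1.571]
contact_force: [1.5, -3.2, 4.3]
opening: 0.232
grasp_force: 34.0
```

{"name": "apply_moves", "arguments": {"deltas": [{"claw": 1, "delta_pos": [-0.7, 0, -0.2], "yaw": 0}, {"claw": 1, "delta_pos": [-0.65, 0, -0.17], "yaw": 0}, {"claw": 1, "delta_pos": [-0.6, 0, -0.1], "yaw": 0}, {"claw": 1, "delta_pos": [-0.5, 0, -0.05], "yaw": 0}, {"claw": 1, "delta_pos": [-0.5, 0, 0], "yaw": 0}, {"claw": 1, "delta_pos": [-0.4, 0, 0], "yaw": 0}, {"claw": 1, "delta_pos": [0, 0, 0], "yaw": 0}]}}

```text
clock: 31.2
eef_pos: [530.2, 256.3, 312.7]
tcp_rot: [-3.141, -0.0, 1.572]
contact_force: [-2.0, 3.7, 3.5]
opening: 0.228
grasp_force: 34.0
```

{"name": "apply_moves", "arguments": {"deltas": [{"claw": 1, "delta_pos": [-0.3, 0, 0], "yaw": 0}, {"claw": 1, "delta_pos": [0, 0, 0], "yaw": 0}, {"claw": 1, "delta_pos": [0, 0, 0], "yaw": 0}]}}

```text
clock: 31.58
eef_pos: [530.2, 253.4, 312.6]
tcp_rot: [-3.141, 0.0, 1.572]
contact_force: [-3.0, 2.4, 5.1]
opening: 0.231
grasp_force: 34.0
```

{"name": "apply_moves", "arguments": {"deltas": [{"claw": 1, "delta_pos": [-0.3, 0, 0], "yaw": 0}, {"claw": 1, "delta_pos": [0, 0, 0], "yaw": 0}, {"claw": 1, "delta_pos": [0, 0, 0], "yaw": 0}]}}

```text
clock: 31.95
eef_pos: [530.2, 250.4, 312.4]
tcp_rot: [-3.141, 0.0, 1.572]
contact_force: [-3.5, 3.8, 4.3]
opening: 0.231
grasp_force: 33.9
```

```bash
python3 - <<'E'
from h import *
f=grab("wrist");img=f['img']
m=cv2.inRange(img,(0,0,90),(70,70,255)); ys,xs=np.nonzero(m)
P=depth(f,np.c_[xs,ys]);k=(P[:,2]>60)&(P[:,2]<230)&(np.abs(P[:,0]-530)<40);P=P[k]
print(len(P),np.percentile(P,[1,50,99],axis=0).round(1))
e=P[P[:,2]>182];print(len(e),np.percentile(e,[1,50,99],axis=0).round(1) if len(e) else '')
E
```

```text
6601 [[520.3 250.4 120.6]
 [530.1 271.3 185.4]
 [539.7 274.9 189.1]]
3938 [[520.4 250.2 182.5]
 [530.1 264.6 187.4]
 [539.6 274.8 189.2]]
```

```bash
python3 - <<'E'
from h import *
f=grab("wrist");img=f['img'];s=r.sense();print(s['contact_force'],s['wrist_torque'])
m=cv2.inRange(img,(0,0,90),(70,70,255)); ys,xs=np.nonzero(m)
P=depth(f,np.c_[xs,ys]);k=(P[:,2]>60)&(P[:,2]<230)&(np.abs(P[:,0]-530)<8);P=P[k]
for z in range(110,190,8):
  q=P[np.abs(P[:,2]-z)<4]
  if len(q): print(z,len(q),np.percentile(q[:,1],[5,50,95]).round(1))
for y in range(248,276,4):
  q=P[(np.abs(P[:,1]-y)<2)&(P[:,2]>175)]
  if len(q): print(y,len(q),np.median(q[:,2]).round(1))
cv2.imwrite('pics/w10.png',img)
E
```

```text
[-3.73032066  3.13311471  4.10435388] [ 0.83906373  0.62987026 -0.1259879 ]
118 88 [271.6 272.5 272.9]
126 157 [271.7 272.7 273.1]
134 192 [271.9 272.9 273.4]
142 215 [272.1 273.2 273.7]
150 258 [272.5 273.5 273.9]
158 303 [272.7 273.7 274.2]
166 367 [272.9 274.  274.5]
174 435 [273.2 274.2 274.8]
182 731 [272.3 274.1 274.9]
248 29 187.1
252 334 187.9
256 487 188.1
260 492 188.0
264 502 187.9
268 544 187.7
272 883 186.3
```

View pics/w10.png

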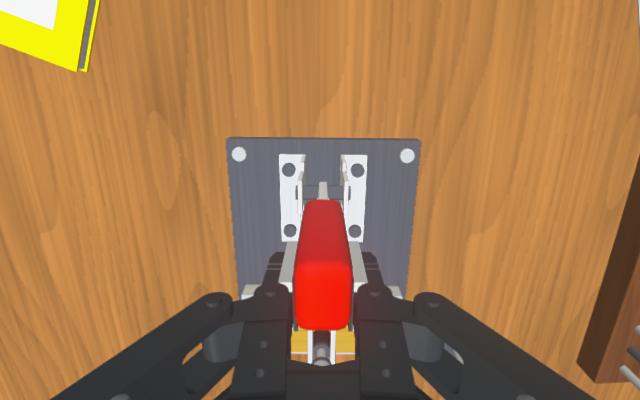

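The red handle is nearly upright (back face leaning about 0.03 rad, end face at rows 270–325) and the rubber tip is down on the brass at (322,350). I push on to the end stop.

{"name": "apply_moves", "arguments": {"deltas": [{"claw": 1, "delta_pos": [-0.2, 0, 0], "yaw": 0}, {"claw": 1, "delta_pos": [0, 0, 0], "yaw": 0}, {"claw": 1, "delta_pos": [-0.1, 0, 0], "yaw": 0}, {"claw": 1, "delta_pos": [0, 0, 0], "yaw": 0}]}}

```text
clock: 32.55
eef_pos: [530.2, 247.5, 312.2]
tcp_rot: [-3.141, 0.0, 1.572]
contact_force: [-4.0, 3.9, 2.8]
opening: 0.227
grasp_force: 33.7
```

{"name": "apply_moves", "arguments": {"deltas": [{"claw": 1, "delta_pos": [-0.15, 0, 0], "yaw": 0}, {"claw": 1, "delta_pos": [0, 0, 0], "yaw": 0}, {"claw": 1, "delta_pos": [0, 0, 0], "yaw": 0}]}}

```text
clock: 32.92
eef_pos: [530.2, 246.6, 312.1]
tcp_rot: [-3.141, -0.001, 1.572]
contact_force: [-3.6, 7.7, -0.5]
opening: 0.228
grasp_force: 33.5
```

{"name": "apply_moves", "arguments": {"deltas": [{"claw": 1, "delta_pos": [-0.15, 0, 0], "yaw": 0}, {"claw": 1, "delta_pos": [0, 0, 0], "yaw": 0}, {"claw": 1, "delta_pos": [-0.1, 0, 0], "yaw": 0}, {"claw": 1, "delta_pos": [0, 0, 0], "yaw": 0}]}}

```text
clock: 33.42
eef_pos: [530.2, 245.8, 312.2]
tcp_rot: [-3.141, -0.005, 1.571]
contact_force: [-5.1, 21.8, -4.6]
opening: 0.229
grasp_force: 32.9
```

```bash
cat > hnd.py <<'E'
from h import *
f=grab("wrist");img=f['img'];s=r.sense();print(s['eef_pos'],s['contact_force'])
m=cv2.inRange(img,(0,0,90),(70,70,255)); ys,xs=np.nonzero(m)
P=depth(f,np.c_[xs,ys]);k=(P[:,2]>60)&(P[:,2]<230)&(np.abs(P[:,0]-530)<8);P=P[k]
B=P[P[:,2]<176];print("back slope",np.polyfit(B[:,2],B[:,1],1))
T=P[(P[:,2]>183)&(P[:,1]<269)];print("top slope",np.polyfit(T[:,1],T[:,2],1),np.percentile(T[:,1],[1,99]))
E
python3 hnd.py
```

```text
[530.14822747 245.80897676 312.17085659] [-4.8839032  21.23450902 -3.34069588]
back slope [3.82738417e-04 2.70232929e+02]
top slope [-2.62283355e-02  1.94578990e+02] [246.02984355 268.88925345]
```

{"name": "apply_moves", "arguments": {"deltas": [{"claw": 1, "delta_pos": [0.15, 0, 0], "yaw": 0}, {"claw": 0.2, "delta_pos": [0, 0, 0], "yaw": 0}, {"claw": -0.4, "delta_pos": [0, 0, 0], "yaw": 0}, {"claw": -0.4, "delta_pos": [0, 0, 0], "yaw": 0}, {"claw": -0.4, "delta_pos": [0, 0, -3], "yaw": 0}, {"claw": -0.4, "delta_pos": [0, 0, -5], "yaw": 0}, {"claw": -0.4, "delta_pos": [-3, 0, -3], "yaw": 0}, {"claw": -0.4, "delta_pos": [0, 0, 0], "yaw": 0}]}}

```text
clock: 34.48
eef_pos: [531.1, 213.8, 425.1]
tcp_rot: [3.137, -0.001, 1.57]
contact_force: [0.6, 0.8, -0.8]
opening: 0.702
grasp_force: 0.0
```

```bash
python3 hnd.py; python3 -c "
from brass import *
f,P=brass(30,50)
t=grab('top');q=grab('side')
cv2.imwrite('pics/fin.png',np.vstack([np.hstack([f['img'][50:,120:520],cv2.resize(q['img'][120:270,220:420],(400,350),interpolation=2)]),cv2.resize(t['img'][130:240,180:440],(800,250),interpolation=2)]))"
```

```text
[530.68081583 214.34694966 423.29230826] [-0.57351758 -0.26436803 -0.80300053]
back slope [-7.5441797e-04  2.7053111e+02]
top slope [-2.66353953e-03  1.88479284e+02] [244.78682197 268.74776461]
[530.7 214.3 423.3] 1.5703 1078 z [33.6 39.  40.6] tilt [ 1.0000e-03 -1.6600e-01  3.8674e+01] ((529.135009765625, 131.06024169921875), (13.402535438537598, 117.29463958740234), 89.98946380615234)
```

View pics/fin.png

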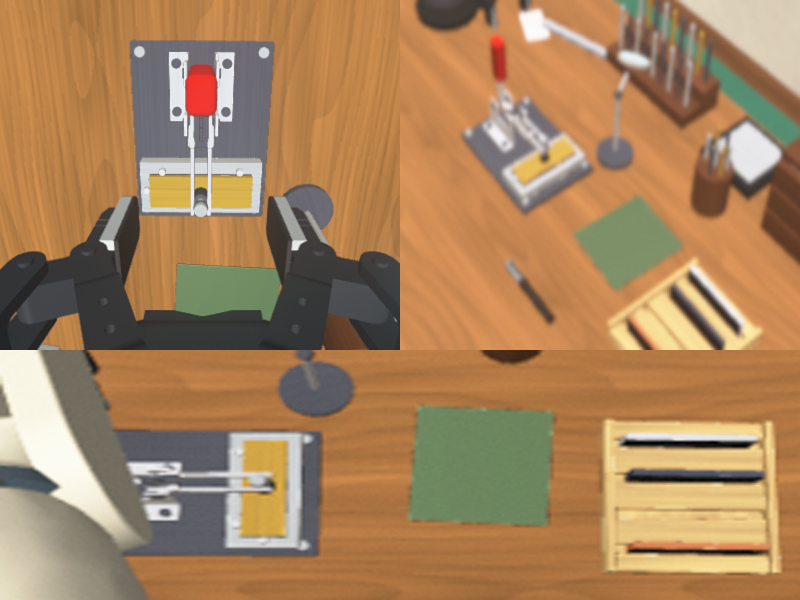

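The clamp is shut with the handle upright, the tip presses on the brass, and the other objects are where they were.

```bash
python3 -c "
from rig import r
print(r.sign_off())"
```

```text
the job is handed in; nothing more can be done
None
```

The brass blank lies flat on the anvil, bright face up and snug on all three pins, with the clamp fully shut on it and released; handed in at about 34.5 s, nothing else disturbed, but I viewed 14 pictures against the limit of 10, and did not say what the first few and last few showed each time.

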